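# Make the glass vase safe, then hold the sprung cuttings bin open at its mark

## Robot

A 6-joint arm with a two-finger parallel gripper is mounted at the origin on the work surface. World frame = base frame: x ahead of the robot, y to its left, z up, the work surface at z = 0. Lengths are in m, angles in rad, forces in N, time in s.
With the tool pointing down it reaches from about 0.25 to 0.8 m from the base axis. Payload 3.9 kg.
Tool frame: the origin (TCP) lies between the finger pads; the fingertips stand 17 mm ahead of it and the grasp point (between the pads) lies 2 mm behind it; x points along the fingers, y is the direction in which the jaws open and shut, and the axes are right-handed (so a half turn about x gives the same grasp; the last joint's range is limited). The gripper opens to 85 mm and grips with 20 to 120 N. Pads are 22 mm wide; open, the fingers measure 114 mm over their backs; the gripper's body (76 mm by 85 mm) begins 54 mm behind the grasp point. The pads swing forward as they close: fully open they stand 13 mm farther back than shut.
Start: joints at [1.276, 0.26, -0.138, 1.173, 0, 1.571], TCP at [0.153, 0.502, 0.214] pointing down, gripper open.
Joint ranges: [-2.78, 2.78], [-0.83, 1.72], [-1.28, 1.37], [-1.9, 2.12], [-1.57, 1.48], [-3.14, 3.14]. Speed limits (rad/s): [2.57, 2.57, 3.14, 3.14, 3.14, 3.14].

## Interface

Orientations are given as a unit quaternion [w, x, y, z].
In Python, from workcell import manip gives the robot as it stands. Calls block until the motion is done:
- manip.goto(position, orientation): joint-space move of the TCP to a pose.
- manip.move_linear(position, rot=None, vel=0.15, force_limit=None): straight line of the TCP; rot=None keeps the orientation; vel is the mean speed in m/s. With force_limit (N) it stops when the force on the tool has changed by that much, and returns True; else False.
- manip.goto_joints(angles): joint-space move.
- manip.set_gripper(opening, grasp_force=None): finger opening in m; grasp_force is the grip in N (None keeps the last); returns when the fingers have stopped.
- manip.dwell(seconds).
- manip.solve_ik(position, orientation): joint angles nearest the present ones, or None.
- manip.get_obs(): the state.
- manip.camera(name): name is "side" or "top" or "wrist"; returns the picture (400x640x3 uint8, red, green, blue); there is no depth.
- manip.get_calibration(name): a dict with "vertical_fov" (degrees; the focal length in pixels is half the picture's height over the tangent of half this angle, whatever the lens; pixels are square), "cx", "cy" (the principal point, pixels), "dist" ([k1, k2, p1, p2, k3] as OpenCV has them; the pictures are not rectified), "world_to_cam" (4x4, takes a point from world to camera coordinates). Camera axes: x right, y up, looking along -z (the intrinsics and any distortion apply to the point x, -y, -z); pixel columns grow to the right and rows downward; lengths in m; the calibration is good to about 2 mm. A picture is of the moment at which its call begins: read the wrist's pose just before it. get_calibration takes no time and is no camera call; for the wrist camera it gives the pose at the moment of the call.
A pose or a line that the arm cannot do raises manip.MotionError and nothing moves.
- manip.sign_off(): hands the job in, once; it reports no verdict.
Trained networks look in the newest picture that a camera, given by its name, has taken for a name from the list of things; names that differ only in an ending like _2 or _b are one class to them, and where a whole thing is asked for, a point or a joint stands for the part that bears it (a point fixed in the world has none). Each returns a list of dicts, best first, with "confidence" (0 to 1); they miss things now and then, are a little off and sometimes report something else, mostly with a low value. They report only what shows in the picture. A call takes as long as a camera call.
- manip.outline_of(camera, label): "region" (400x640 bool, what is visible of it) and "uv" ([column, row] in pixels, amid what is visible of it).
- manip.place_of(camera, label): "uv" ([column, row] in pixels: a listed point, or the origin of a listed thing).
The state is a dict: "time_s": time; "joints": joint angles; "joint_vel": joint speeds; "tau": joint torques, N m; "tool_pos": TCP position; "tcp_rot": TCP orientation; "contact_force": force on the tool from outside, world axes, zero at the start; "moment": the same for the moment, N m; "grip_width": finger opening in m.
Only numpy, scipy, OpenCV 4.12 (cv2) and the standard library are available. Lean on these libraries where they do the work, as an engineer would, in place of code of your own. Each camera call takes 0.05 s, during which the arm holds its last target. There are 200 camera calls.

## Task

I am about to drop plant cuttings into the bin, so first get the glass out of harm's way: the vase and the spray bottle must change places, so that the vase stands in the deep square tray and the bottle in the shallow round one, both kept upright, set down rather than dropped, and let go. Then pull the spring-return tilt-out bin open by its handle until the pointer on its side lines up with the upright mark, and finish while still holding it there, because it snaps shut when let go. Leave the cultivator, the terracotta pot and the lidded jar where they are.

Things in the scene. Friction and masses are not known exactly. Their poses are not given: they have to be found in the camera images.
- unit: low perforated-aluminium shelf (riser), fixed, 200 deep (x) x 250 wide (y) x 200 mm high, with a tilt-out bin under it. Origin: on the table, below the middle of its front edge, in the plane of the shut bin's front face. -x points out of the front, the way the bin opens; y along the front; z up. Its front looks mostly to the world's +y (yaw -1.45 to -1.0).
- bin (a joint): tilt of the bin, rad: 0 shut, grows as its top comes out along the unit's -x; stop at 0.6. Hinge line: along the unit's y through its (x 0, z 20 mm), at the foot of the bin's front. A spring shuts it: about 5 N at the handle near 0, 11 N at 0.4 rad; it snaps shut if let go. The mark lies at 0.25 to 0.43 rad.
- bin_handle (a point): middle of the bin's handle, a level round bar 12 mm thick, 90 long (unit's y), on legs at its ends. Shut: at the unit's (-55, 0, 175) mm, 155 above and 55 in front of the hinge; 49 mm gap to the bin's face, free from above (face ends 15 mm above the bar's centre, riser 25 mm). Turns with the bin: about 50 mm out, 28 mm down at 0.35 rad.
- bin_pointer (a point): tip of the bin's pointer, an 8 mm thick steel pin that sticks out sideways (unit's +y) from the top corner of the bin's front. When shut it lies at the unit's (0, 142, 187) mm: 167 mm straight above the hinge line. It turns with the bin.
- mark: the mark, fixed: an upright dark steel fin 4 (x) x 5 (y) x 30 mm high on a flat steel strip (top at z 163 mm) that runs forward from the riser beside the pointer's path. Origin: middle of its foot on the strip; axes as the unit's. 42 to 70 mm in front of the unit's front plane. The pointer is at the mark when both have the same unit x; it passes beside the fin untouched.
- vase: small glass vase, round, 130 mm tall; belly 62 mm across up to 55 mm, narrowing to a straight neck 42 mm across from 80 mm up to the rim. About 0.2 kg. Origin: centre of its underside, z up. Starts in the round tray.
- bottle: white plastic spray bottle, 180 mm tall: round body 64 mm across up to 100 mm, thin neck, then a grey block-shaped spray head 75 long (x, from -45 to +30 mm) x 30 wide (y) between 142 and 180 mm up; the nozzle and the trigger (down to 106 mm) are on its -x side. About 0.28 kg. Origin: centre of its underside, z up. Starts in the square tray.
- square_tray: deep square plant tray of hard dark silicone, fixed, 130 x 130 mm, rim 35 mm high, walls 6 mm, inner floor 6 mm above the table. Origin: centre of its underside.
- round_tray: shallow round plant tray of hard dark silicone, fixed, 130 mm across, rim 14 mm high, walls 6 mm, inner floor 6 mm above the table. Origin: centre of its underside. The two trays stand side by side left of the bin, in either order; the table between them and the robot is free (about 0.45 m from the base, 20 degrees to the left).
- cultivator: steel three-tine hand cultivator with a wooden handle, lying flat beyond the trays, 255 mm long along its x, tines at +x, 30 mm high. Origin: at table level, roughly its middle. Leave alone.
- pot: terracotta pot, 84 mm across, 75 mm tall, standing on the back half of the riser. Origin: centre of its underside. Leave alone.
- jar: lidded glass jar, 60 mm across, 80 mm tall, on the table to the robot's left. Origin: centre of its underside. Leave alone.

How it is judged:
By the outcome, as a careful person would: the job done as asked, in the order asked, and still so for the second after the job is handed in, while the arm keeps its last pose, push and grip.
It also fails if it takes over 72 s, if anything falls off the work surface, if the arm or the gripper's body presses on something with over 40 N, if the wrist force passes 120 N, or if a joint passes its speed limit or range.

## Working session

There is one attempt and no reset: what is moved stays moved. The work goes in short steps, each a Python script; the robot and the scene stay as the last script left them, time stands still between calls to the robot, and variables do not carry over. Pictures are saved under pics/ and viewed, about 8 in all and at most 12, crops included, and the job is handed in when it is done.

```bash
ls; mkdir -p pics
cat > h.py <<'E'
import numpy as np, cv2
from scipy.spatial.transform import Rotation as R
from workcell import manip as m
def K(c):
    f=200/np.tan(np.radians(c["vertical_fov"])/2)
    return np.array([[f,0,c["cx"]],[0,f,c["cy"]],[0,0,1.]]),np.array(c["dist"],float)
def ray(c,uv):
    k,d=K(c); p=cv2.undistortPoints(np.array([[uv]],float),k,d)[0,0]
    T=np.linalg.inv(np.array(c["world_to_cam"])); v=T[:3,:3]@np.array([p[0],-p[1],-1.]); return T[:3,3],v/np.linalg.norm(v)
def atz(c,uv,z):
    o,v=ray(c,uv); return o+v*(z-o[2])/v[2]
def proj(c,P):
    k,d=K(c); W=np.array(c["world_to_cam"]); q=(W[:3,:3]@np.atleast_2d(P).T).T+W[:3,3]; q=q*[1,-1,-1]
    return cv2.projectPoints(q,np.zeros(3),np.zeros(3),k,d)[0][:,0]
def tri(c1,u1,c2,u2):
    o1,v1=ray(c1,u1);o2,v2=ray(c2,u2)
    s=np.linalg.lstsq(np.c_[v1,-v2],o2-o1,rcond=None)[0]; a=o1+s[0]*v1;b=o2+s[1]*v2
    return (a+b)/2,np.linalg.norm(a-b)
def q(Rm): x=R.from_matrix(Rm).as_quat(); return [x[3],x[0],x[1],x[2]]
def save(n,im): cv2.imwrite("pics/"+n,im[...,::-1])
E
cat > a.py <<'E'
from h import *
np.set_printoptions(precision=3,suppress=True)
o=m.get_obs(); print(o["time_s"],o["tool_pos"],o["tcp_rot"])
C={}
ims=[]
for n in ["side","top"]:
    ims.append(m.camera(n)); C[n]=m.get_calibration(n); save(n+"0.png",ims[-1])
Z=dict(vase=0.006,bottle=.006,square_tray=0,round_tray=0,unit=0,cultivator=0,pot=.2,jar=0,bin_handle=.175,bin_pointer=.187,mark=.163)
for l,z in Z.items():
    r={}
    for n in C:
        p=m.place_of(n,l)
        if p: r[n]=p[0]["uv"]; print(l,n,np.array(p[0]["uv"]),round(p[0]["confidence"],2),atz(C[n],p[0]["uv"],z),len(p))
    if len(r)==2: t=tri(C["side"],r["side"],C["top"],r["top"]); print("   tri",t[0],round(t[1],4))
E
python3 a.py
```

```text
pics
0.0 [0.152 0.502 0.213] [ 0.699  0.103  0.7   -0.105]
vase side [290.3 203.1] 0.97 [0.545 0.136 0.006] 1
vase top [286.3 229.8] 0.56 [0.545 0.105 0.006] 1
   tri [0.54  0.103 0.038] 0.0025
bottle side [291.5 173.5] 0.81 [0.58  0.276 0.006] 1
bottle top [224.8 223. ] 0.97 [0.568 0.29  0.006] 3
   tri [ 0.577  0.293 -0.009] 0.0123
square_tray side [287.9 173.4] 0.79 [ 0.569  0.286 -0.   ] 1
square_tray top [225.3 218.8] 0.6 [0.582 0.29  0.   ] 1
   tri [ 0.576  0.291 -0.004] 0.0124
round_tray side [292.6 209.8] 0.57 [ 0.547  0.111 -0.   ] 1
round_tray top [281.6 232.7] 0.95 [0.538 0.119 0.   ] 1
   tri [ 0.544  0.12  -0.009] 0.0097
unit top [403.3 214.4] 0.7 [ 0.59  -0.256  0.   ] 2
cultivator side [392.5 296.6] 0.72 [ 0.725 -0.263  0.   ] 2
cultivator top [257.2 157.2] 0.97 [0.777 0.197 0.   ] 1
   tri [ 1.12   0.348 -1.029] 0.0074
pot side [391.7 296.8] 0.95 [ 0.646 -0.382  0.2  ] 1
pot top [469.1 183.9] 0.76 [ 0.636 -0.383  0.2  ] 3
   tri [ 0.64  -0.383  0.203] 0.0097
jar side [230.4 158.8] 0.67 [0.389 0.415 0.   ] 1
jar top [181.1 285.9] 0.88 [0.385 0.411 0.   ] 1
   tri [0.387 0.409 0.004] 0.0042
bin_handle side [334.9 246. ] 0.77 [ 0.581 -0.203  0.175] 2
bin_handle top [397.8 206.3] 0.82 [ 0.583 -0.199  0.175] 1
   tri [ 0.583 -0.2    0.171] 0.0012
bin_pointer top [408.9 149.1] 0.89 [ 0.736 -0.235  0.187] 1
mark side [392.  230.9] 0.59 [ 0.733 -0.183  0.163] 1
mark top [386.7 154.8] 0.39 [ 0.729 -0.179  0.163] 1
   tri [ 0.732 -0.18   0.16 ] 0.0043
```

```bash
python3 -c "
import cv2,numpy as np
a=cv2.imread('pics/side0.png')[110:330,190:450];b=cv2.imread('pics/top0.png')[120:320,140:520]
cv2.imwrite('pics/c0.png',cv2.resize(a,None,fx=2.7,fy=2.7,interpolation=3));cv2.imwrite('pics/c1.png',cv2.resize(b,None,fx=2.1,fy=2.1,interpolation=3))"
```

```text
(no output)
```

View pics/c0.png

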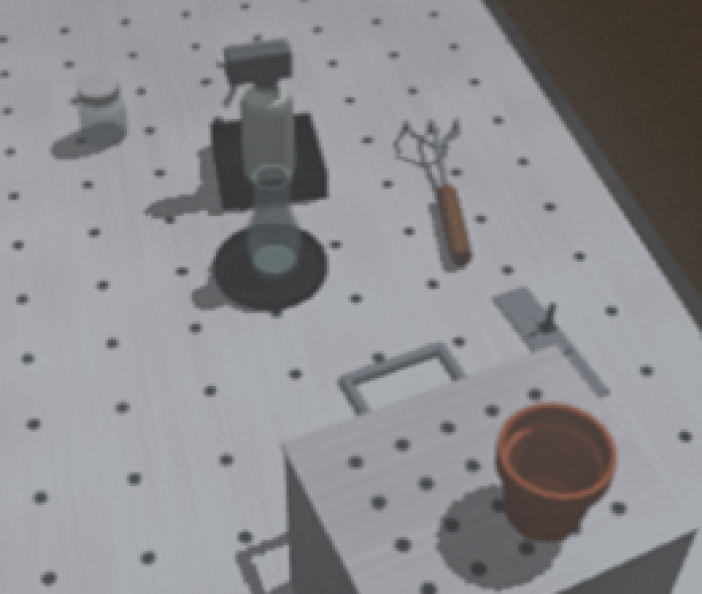

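View pics/c1.png

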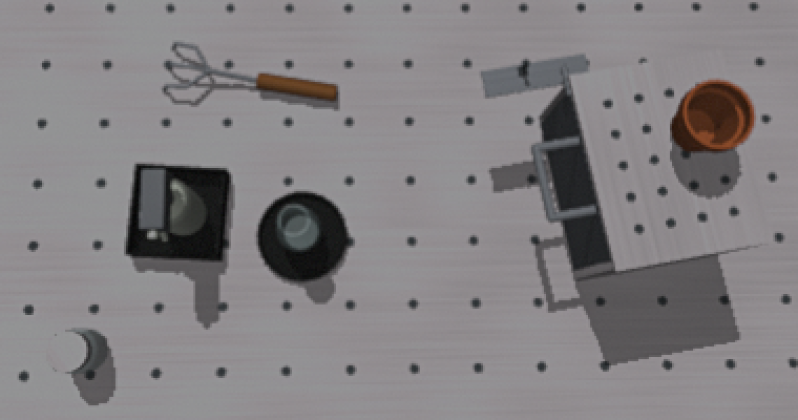

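The pictures show the bottle in the left square tray with its trigger toward the robot (yaw about 0). The vase stands in the round tray. The bin opens toward +y, and the fin is at top px (387,154). I'll triangulate the rim and head, then take a close look.

```bash
cat > b.py <<'E'
from h import *
np.set_printoptions(precision=3,suppress=True)
S,T=m.get_calibration("side"),m.get_calibration("top")
f=lambda x:(x[0]/2.7+190,x[1]/2.7+110); g=lambda x:(x[0]/2.1+140,x[1]/2.1+120)
for n,a,b,z in [("rim",(272,174),(294,222),.136),("head",(257,47),(152,198),.186)]:
    print(n,tri(S,f(a),T,g(b)),atz(S,f(a),z),atz(T,g(b),z))
D=np.array([[0,0,1],[0,1,0],[-1,0,0]],float)
print(m.solve_ik([.545,.11,.30],q(D)), m.solve_ik([.545,.11,.30],q(D@np.diag([1,-1,-1]))))
m.goto([.50,.18,.33],q(D))
im=m.camera("wrist"); c=m.get_calibration("wrist"); save("w0.png",im)
o=m.get_obs(); print(o["time_s"],o["tool_pos"],o["joints"]); print(np.linalg.inv(c["world_to_cam"]))
for l,z in dict(vase=.006,bottle=.006,square_tray=0,round_tray=0).items():
    for p in m.place_of("wrist",l)[:2]: print(l,p["uv"],p["confidence"],atz(c,p["uv"],z))
E
python3 b.py
```

```text
rim (array([0.543, 0.112, 0.14 ]), np.float64(0.005993401290715916)) [0.547 0.118 0.136] [0.54  0.113 0.136]
head (array([0.565, 0.28 , 0.189]), np.float64(0.0018801409122227767)) [0.567 0.285 0.186] [0.565 0.281 0.186]
[0.199 0.296 0.135 1.41  0.    0.199] [ 0.199  0.296  0.135  1.41   0.    -2.942]
3.025 [0.5   0.181 0.33 ] [0.347 0.252 0.15  1.469 0.    0.346]
[[-0.001 -0.945 -0.326  0.415]
 [ 1.    -0.001 -0.001  0.18 ]
 [ 0.001 -0.326  0.945  0.49 ]
 [ 0.     0.     0.     1.   ]]
vase [281.8, 169.1] 0.72 [0.544 0.114 0.006]
bottle [386.2, 184.7] 0.78 [0.57  0.282 0.006]
round_tray [283.2, 164.6] 0.65 [0.539 0.116 0.   ]
round_tray [482.8, 63.7] 0.2 [0.385 0.415 0.   ]
```

View pics/w0.png

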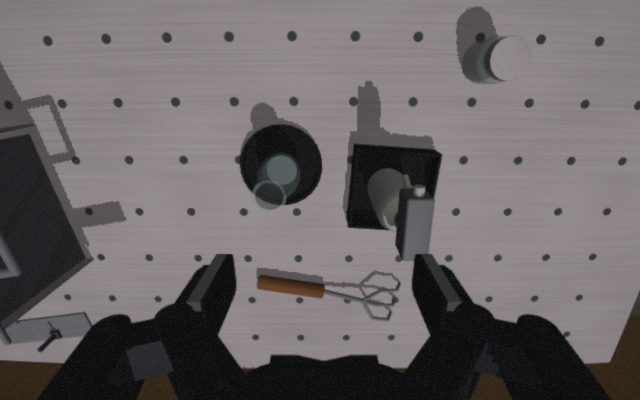

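Wrist view: the vase's base is at (282,169) and its rim at (270,195). The bottle's head spans (402,195)–(430,260), with the nozzle toward the robot.

```bash
cat > c.py <<'E'
from h import *
np.set_printoptions(precision=3,suppress=True)
c=m.get_calibration("wrist")
print("rim",atz(c,(270,195),.136),"base",atz(c,(282,169),.008))
im=cv2.imread("pics/w0.png"); cv2.imwrite("pics/w0c.png",cv2.resize(im[130:280,340:460],None,fx=4,fy=4,interpolation=3))
for l in ["vase","bottle","square_tray"]:
    for p in m.outline_of("wrist",l)[:1]:
        r=p["region"]; ys,xs=np.nonzero(r); print(l,p["confidence"],xs.min(),xs.max(),ys.min(),ys.max())
# round tray ring fit: tray rim
for l,z in dict(square_tray=.035,round_tray=.014).items():
    p=m.outline_of("wrist",l)
    if p:
        cn=max(cv2.findContours(p[0]["region"].astype(np.uint8),0,2)[0],key=len)[:,0]
        P=np.array([atz(c,u,z)[:2] for u in cn]); print(l,cv2.minEnclosingCircle(P.astype(np.float32)),cv2.minAreaRect(P.astype(np.float32)))
E
python3 c.py
```

```text
rim [0.542 0.116 0.136] base [0.544 0.114 0.008]
vase 0.76 252 298 152 211
bottle 0.69 367 434 168 260
square_tray 0.74 346 441 144 229
square_tray ((0.5687080025672913, 0.28355059027671814), 0.08925610035657883) ((0.5695496797561646, 0.28599584102630615), (0.13419657945632935, 0.13581401109695435), 85.83988189697266)
round_tray ((0.5371410846710205, 0.11303705722093582), 0.06594651937484741) ((0.5333433747291565, 0.11519281566143036), (0.1290377974510193, 0.12270399928092957), 66.52957153320312)
```

View pics/w0c.png

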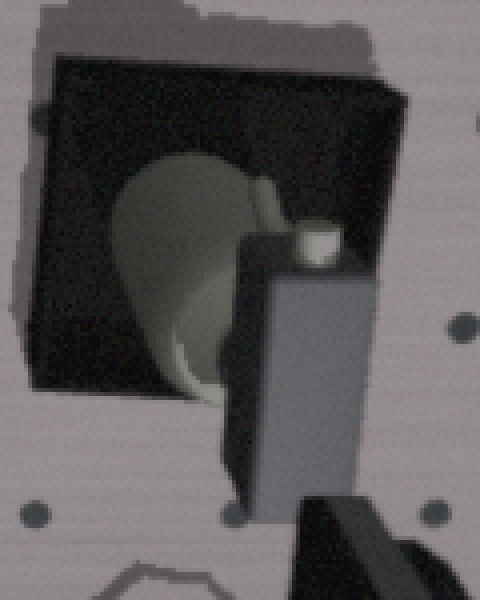

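```bash
cat > d.py <<'E'
from h import *
np.set_printoptions(precision=3,suppress=True)
c=m.get_calibration("wrist")
h=np.array([atz(c,(u/4+340,v/4+130),.186)[:2] for u,v in [(272,275),(375,275),(248,520),(352,520)]])
print("head",h,"centre",h.mean(0),"yaws",[np.arctan2(*(b-a)[::-1]) for a,b in ((h[0],h[2]),(h[1],h[3]))])
D=np.array([[0,0,1],[0,1,0],[-1,0,0]],float)
m.goto([.543,.115,.19],q(D))
m.move_linear([.543,.115,.109])
m.set_gripper(0.0,30); o=m.get_obs(); print(o["time_s"],o["grip_width"],o["contact_force"])
m.move_linear([.543,.115,.175],vel=.15)
m.move_linear([.40,.16,.175],vel=.2)
m.move_linear([.40,.16,.115],vel=.15)
hit=m.move_linear([.40,.16,.095],vel=.03,force_limit=3); o=m.get_obs(); print(hit,o["time_s"],o["tool_pos"],o["grip_width"],o["contact_force"])
save("w1.png",m.camera("wrist"))
E
python3 d.py
```

```text
head [[0.529 0.267]
 [0.529 0.294]
 [0.602 0.267]
 [0.602 0.297]] centre [0.565 0.281] yaws [np.float64(-0.001668718565642991), np.float64(0.029695989597547115)]
5.35 0.04038418778896555 [-0.632 -1.073  5.429]
True 7.85 [0.401 0.16  0.104] 0.04056442384393125 [ 0.465 -0.408  4.581]
```

```bash
cat > e.py <<'E'
from h import *
np.set_printoptions(precision=3,suppress=True)
def st(*a):
    o=m.get_obs(); print(*a,round(o["time_s"],2),np.array(o["tool_pos"]),round(o["grip_width"],4),np.array(o["contact_force"]))
D=R.from_euler("z",.012).as_matrix()@np.array([[0,0,1],[0,1,0],[-1,0,0]],float)
m.set_gripper(.075); st("rel")
m.move_linear([.40,.16,.23],vel=.2)
m.goto([.572,.281,.235],q(D))
st("above",m.move_linear([.572,.281,.165],vel=.12,force_limit=8))
m.set_gripper(0.0,45); st("grip")
m.move_linear([.572,.281,.230],vel=.15)
m.move_linear([.537,.114,.230],vel=.2)
m.move_linear([.537,.114,.177],vel=.12)
st("set",m.move_linear([.537,.114,.155],vel=.03,force_limit=3))
save("s2.png",m.camera("side"))
a=cv2.imread("pics/s2.png")[90:250,190:390]; cv2.imwrite("pics/s2c.png",cv2.resize(a,None,fx=3,fy=3,interpolation=3))
E
python3 e.py
```

```text
rel 8.33 [0.4   0.16  0.103] 0.0748 [-1.16  -0.002 -1.2  ]
above False 10.7 [0.572 0.281 0.166] 0.0751 [0.375 0.007 1.654]
grip 11.19 [0.573 0.282 0.166] 0.0277 [-0.866  0.104  4.28 ]
set True 13.84 [0.538 0.114 0.166] 0.0271 [1.087 0.189 3.712]
```

View pics/s2c.png

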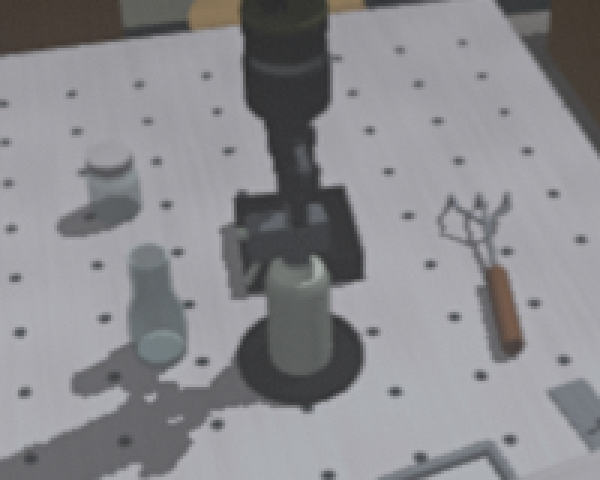

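The bottle stands centred in the round tray, and the vase is upright on the table at crop px (160,345). Next I'll release the bottle and move the vase.

```bash
cat > f.py <<'E'
from h import *
np.set_printoptions(precision=3,suppress=True)
def st(*a):
    o=m.get_obs(); print(*a,round(o["time_s"],2),np.array(o["tool_pos"]),round(o["grip_width"],4),np.array(o["contact_force"]))
D=np.array([[0,0,1],[0,1,0],[-1,0,0]],float)
m.set_gripper(.075); st("rel")
m.move_linear([.537,.114,.26],vel=.2)
m.goto([.40,.16,.20],q(D))
m.move_linear([.40,.16,.104],vel=.12,force_limit=8)
m.set_gripper(0.0,30); st("grip")
m.move_linear([.40,.16,.180],vel=.15)
m.move_linear([.569,.286,.180],vel=.2)
m.move_linear([.569,.286,.122],vel=.12)
st("set",m.move_linear([.569,.286,.10],vel=.03,force_limit=3))
m.set_gripper(.08); st("rel")
m.move_linear([.569,.286,.25],vel=.2)
# look at the bin from close by
m.goto([.56,-.03,.36],q(D)); st("look")
im=m.camera("wrist"); c=m.get_calibration("wrist"); save("w3.png",im); t=m.camera("top"); save("t3.png",t)
T=m.get_calibration("top")
for l,z in dict(bin_handle=.175,bin_pointer=.187,mark=.163,unit=0).items():
    for n,cc in (("wrist",c),("top",T)):
        for p in m.place_of(n,l)[:1]: print(l,n,p["uv"],p["confidence"],atz(cc,p["uv"],z))
for l in ("vase","bottle"):
    for p in m.place_of("top",l)[:1]: print(l,p["uv"],p["confidence"],atz(T,p["uv"],.006))
E
python3 f.py
```

```text
rel 14.41 [0.536 0.114 0.164] 0.0747 [0.523 0.704 0.558]
grip 17.08 [0.401 0.16  0.105] 0.0405 [-0.832 -1.398  5.327]
set True 20.05 [0.57  0.286 0.111] 0.04 [0.893 0.192 4.324]
rel 20.52 [0.568 0.286 0.11 ] 0.0801 [0.357 0.763 0.03 ]
look 22.64 [ 0.56  -0.029  0.359] 0.0797 [ 0.459 -0.85  -0.329]
bin_handle wrist [175.4, 180.7] 0.63 [ 0.581 -0.201  0.175]
bin_pointer wrist [166.7, 294.5] 0.96 [ 0.73  -0.23   0.187]
bin_pointer top [229.2, 218.5] 0.4 [0.553 0.238 0.187]
mark wrist [610.6, 25.2] 0.72 [0.412 0.275 0.163]
unit wrist [191.6, 155.5] 0.95 [ 0.59  -0.253  0.   ]
vase [227.9, 221.4] 0.91 [0.573 0.281 0.006]
bottle [285.6, 232.4] 0.73 [0.538 0.107 0.006]
```

View pics/w3.png

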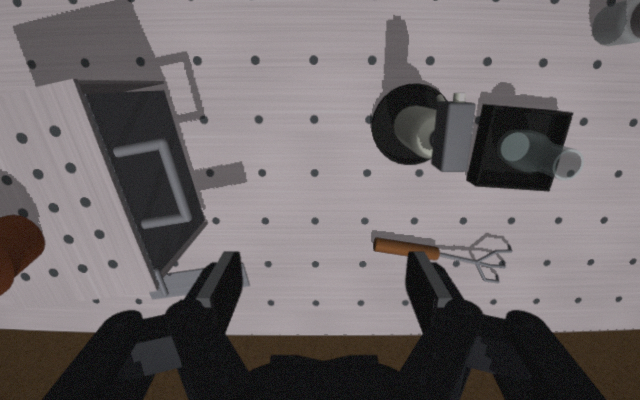

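Both objects stand upright in their new trays. The bar's ends are at px (162,146) and (183,218), and a finger hides the mark. I'll go above the handle and look from there.

```bash
cat > g.py <<'E'
from h import *
np.set_printoptions(precision=3,suppress=True)
c=m.get_calibration("wrist")
a,b=atz(c,(162,146),.175),atz(c,(183,218),.175); print(a,b,np.linalg.norm(b-a),"yaw",np.arctan2(*(b-a)[1::-1])-np.pi/2,(a+b)/2)
D=R.from_euler("z",.14).as_matrix()@np.array([[0,0,1],[0,1,0],[-1,0,0]],float)
m.set_gripper(.045)
m.goto([.60,-.17,.33],q(D))
im=m.camera("wrist"); c=m.get_calibration("wrist"); save("w4.png",im); t=m.camera("top");save("t4.png",t); s=m.camera("side"); save("s4.png",s)
print(m.get_obs()["time_s"])
for l,z in dict(bin_handle=.175,bin_pointer=.187,mark=.163).items():
    for n in ("wrist","side","top"):
        cc=m.get_calibration(n)
        for p in m.place_of(n,l)[:1]: print(l,n,p["uv"],p["confidence"],atz(cc,p["uv"],z))
E
python3 g.py
```

```text
[ 0.541 -0.211  0.175] [ 0.629 -0.2    0.175] 0.08858355254991254 yaw -1.4456544192392082 [ 0.585 -0.206  0.175]
24.4667
bin_handle wrist [295.9, 147.4] 0.89 [ 0.582 -0.2    0.175]
bin_handle side [331.8, 245.7] 0.72 [ 0.575 -0.201  0.175]
bin_handle top [394.7, 207.2] 0.69 [ 0.581 -0.191  0.175]
bin_pointer top [283.9, 234.7] 0.6 [0.51  0.099 0.187]
mark wrist [297.8, 271.9] 0.63 [ 0.736 -0.182  0.163]
mark side [391.9, 228.8] 0.62 [ 0.735 -0.176  0.163]
mark top [387.4, 151.9] 0.54 [ 0.737 -0.181  0.163]
```

View pics/w4.png

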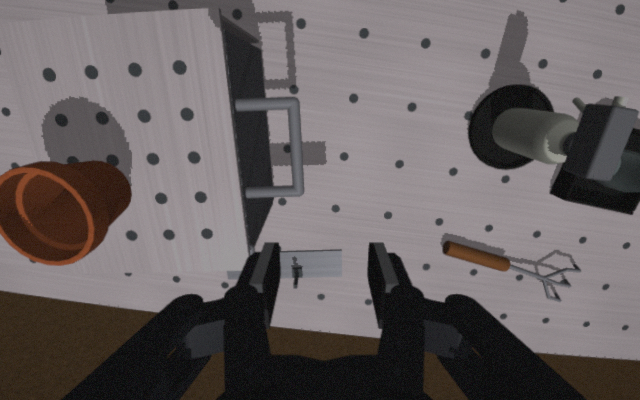

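The fin is clear at (297,272), which gives world (0.736,-0.181). That puts it about 54 mm in front of the unit, so a tilt of about 0.33. Next I'll grasp the bar and pull.

```bash
cat > p.py <<'E'
from h import *
np.set_printoptions(precision=3,suppress=True)
PSI=-1.437; EX=np.array([np.cos(PSI),np.sin(PSI),0])
H0=np.array([.5825,-.2015,.175]); O=H0+.055*EX-[0,0,.175]
D=R.from_euler("z",PSI+np.pi/2).as_matrix()@np.array([[0,0,1],[0,1,0],[-1,0,0]],float)
def hp(t): return O-EX*(.055*np.cos(t)+.155*np.sin(t))+[0,0,.018+.155*np.cos(t)-.055*np.sin(t)]
def st(*a):
    o=m.get_obs(); print(*a,round(o["time_s"],2),np.array(o["tool_pos"]),round(o["grip_width"],4),np.array(o["contact_force"]))
E
cat > i.py <<'E'
from p import *
c=m.get_calibration("wrist")
a,b=atz(c,(295.5,103),.175),atz(c,(297.5,190),.175); print(a,b,"yaw",np.arctan2(*(b-a)[1::-1])-np.pi/2,(a+b)/2)
m.goto(hp(0)+[0,0,.075],q(D)); st()
st("down",m.move_linear(hp(0),vel=.08,force_limit=8))
m.set_gripper(0,60); st("grip")
for t in (.08,.16,.24,.32): m.move_linear(hp(t),vel=.06); st(t)
save("s5.png",m.camera("side"));save("t5.png",m.camera("top"));save("w5.png",m.camera("wrist"))
for l,z in dict(bin_handle=.147,bin_pointer=.178,mark=.163).items():
    for n in ("wrist","side","top"):
        cc=m.get_calibration(n)
        for p in m.place_of(n,l)[:1]: print(l,n,p["uv"],p["confidence"],atz(cc,p["uv"],z))
A=cv2.resize(cv2.imread("pics/s5.png")[200:260,350:430],None,fx=5,fy=5,interpolation=3)
B=cv2.resize(cv2.imread("pics/t5.png")[120:180,360:440],None,fx=5,fy=5,interpolation=3)
W=cv2.resize(cv2.imread("pics/w5.png"),(480,300))
cv2.imwrite("pics/m5.png",np.vstack([np.hstack([A,B]),np.hstack([W,np.zeros((300,320,3),np.uint8)])]))
E
python3 i.py
```

```text
[ 0.538 -0.206  0.175] [ 0.627 -0.194  0.175] yaw -1.4351283650124635 [ 0.582 -0.2    0.175]
25.37 [ 0.582 -0.201  0.248] 0.045 [0.301 0.243 0.94 ]
down False 26.45 [ 0.583 -0.202  0.174] 0.0451 [-0.569  0.218 -0.072]
grip 26.95 [ 0.583 -0.201  0.173] -0.0004 [-1.436 -0.445  0.623]
0.08 27.32 [ 0.581 -0.189  0.168] 0.0 [ 0.524 -0.429  0.141]
0.16 27.68 [ 0.579 -0.177  0.162] -0.0002 [ 0.088 -0.403 -1.045]
0.24 28.05 [ 0.577 -0.166  0.155] -0.0 [-0.084  0.052  0.644]
0.32 28.42 [ 0.576 -0.156  0.147] -0.0 [-0.83  -0.436  0.88 ]
bin_handle wrist [233.1, 264.3] 0.64 [ 0.601 -0.208  0.147]
bin_handle side [335.6, 244.9] 0.89 [ 0.592 -0.178  0.147]
mark side [391.4, 228.9] 0.38 [ 0.734 -0.176  0.163]
mark top [382.0, 154.9] 0.56 [ 0.729 -0.166  0.163]
```

View pics/m5.png

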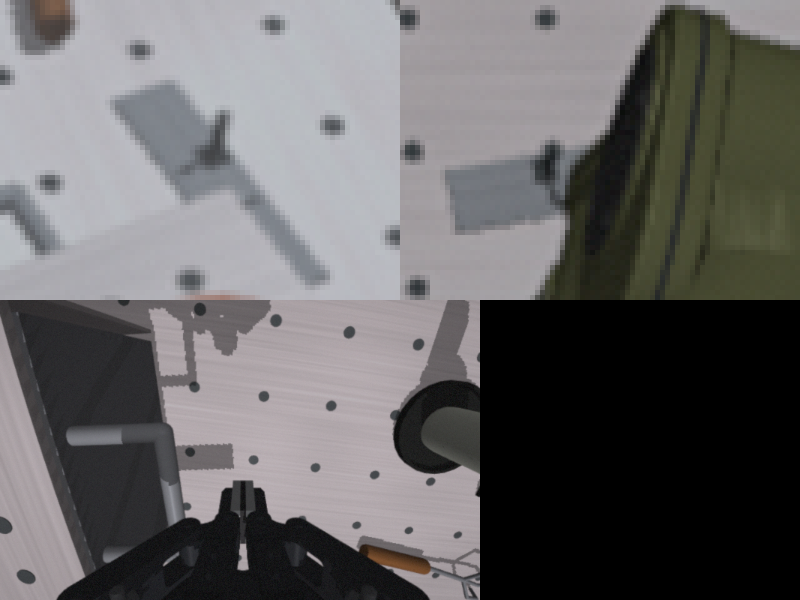

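The gripper is fully shut (width 0) and the bar isn't in it: the bin is still closed and the bar sits left of the fingers. I'll re-measure the bar from this pose.

```bash
cat > j.py <<'E'
from p import *
c=m.get_calibration("wrist"); st()
for uv in [(218,168),(233,264),(225,220)]: print(uv,atz(c,uv,.175),atz(c,uv,.165))
S,T=m.get_calibration("side"),m.get_calibration("top")
for P in (H0,hp(0.32)): print(proj(c,P),proj(S,P),proj(T,P))
im=cv2.imread("pics/w5.png")[120:400,120:440]
for t in np.linspace(-.045,.045,7):
    EY=np.array([-EX[1],EX[0],0]); u=proj(c,H0+t*EY)[0]-[120,120]; cv2.circle(im,tuple(int(x) for x in u),2,(0,0,255),-1)
cv2.imwrite("pics/j.png",cv2.resize(im,None,fx=2,fy=2))
E
python3 j.py
```

```text
29.02 [ 0.576 -0.156  0.148] -0.0 [ 1.131  0.273 -0.5  ]
(218, 168) [ 0.534 -0.209  0.175] [ 0.537 -0.212  0.165]
(233, 264) [ 0.582 -0.201  0.175] [ 0.588 -0.203  0.165]
(225, 220) [ 0.558 -0.205  0.175] [ 0.563 -0.208  0.165]
[[231.32  265.271]] [[335.196 245.272]] [[398.665 206.421]]
[[324.481 239.461]] [[326.903 239.23 ]] [[379.743 210.69 ]]
```

View pics/j.png

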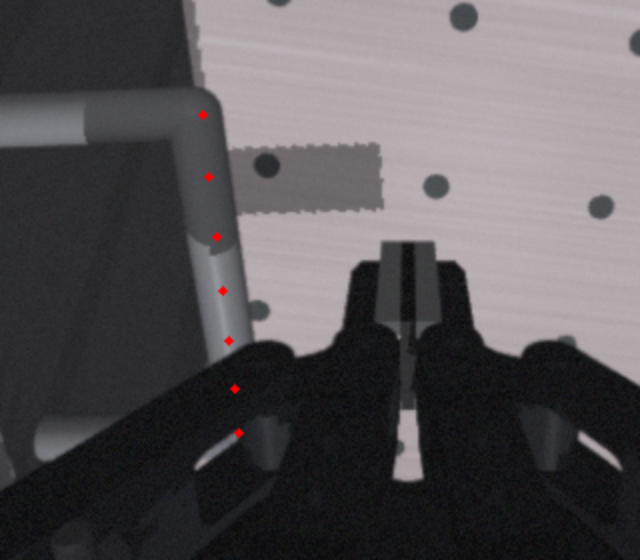

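```bash
cat > k.py <<'E'
from p import *
c=m.get_calibration("wrist"); o=m.get_obs(); w=o["tcp_rot"]; M=R.from_quat([w[1],w[2],w[3],w[0]]).as_matrix(); P=np.array(o["tool_pos"])
for x in (-.02,0,.01,.017):
  print(x,[proj(c,P+M@[x,0,z])[0] for z in (-.011,0,.011)])
print(M)
E
python3 k.py
```

```text
-0.02 [array([324.49 , 238.628]), array([324.472, 257.83 ]), array([324.454, 276.137])]
0 [array([324.377, 221.928]), array([324.363, 239.475]), array([324.349, 256.3  ])]
0.01 [array([324.329, 214.85 ]), array([324.316, 231.663]), array([324.304, 247.824])]
0.017 [array([324.298, 210.308]), array([324.286, 226.642]), array([324.275, 242.364])]
[[ 0.    -0.133  0.991]
 [-0.     0.991  0.133]
 [-1.    -0.     0.   ]]
```

The lateral position checks out, so the problem is height. In the picture the fingertips project about 35 mm farther back than the stated 17 mm ahead of the TCP. The side view of the bottle grasp, held near the top of its head, agrees with that. I'll grasp 30 mm lower. Either way the gripper body clears the bar and riser, and I'll guard the descent with a force limit.

```bash
cat > l.py <<'E'
from p import *
dz=np.array([0,0,-.030])
m.move_linear(hp(.32)+[0,0,.11],vel=.2)
m.set_gripper(.05)
m.move_linear(hp(0)+[0,0,.08],vel=.15)
st("down",m.move_linear(hp(0)+dz,vel=.08,force_limit=8))
m.set_gripper(0,60); st("grip")
if m.get_obs()["grip_width"]>.006:
    for t in (.05,.1): m.move_linear(hp(t)+dz,vel=.05); st(t)
save("s6.png",m.camera("side"));save("w6.png",m.camera("wrist"))
A=cv2.resize(cv2.imread("pics/s6.png")[170:290,290:430],None,fx=3,fy=3)
W=cv2.resize(cv2.imread("pics/w6.png")[100:380,150:500],None,fx=1,fy=1)
cv2.imwrite("pics/m6.png",np.hstack([A[:280],W]))
E
python3 l.py
```

```text
down False 32.23 [ 0.583 -0.202  0.144] 0.0499 [ 0.614 -0.28   0.468]
grip 32.68 [ 0.583 -0.201  0.143] 0.0096 [-0.868  3.02   4.329]
0.05 33.0 [ 0.582 -0.196  0.141] 0.01 [-2.176 -4.178  6.453]
0.1 33.32 [ 0.581 -0.189  0.138] 0.0099 [-3.486 -4.62   9.02 ]
```

View pics/m6.png

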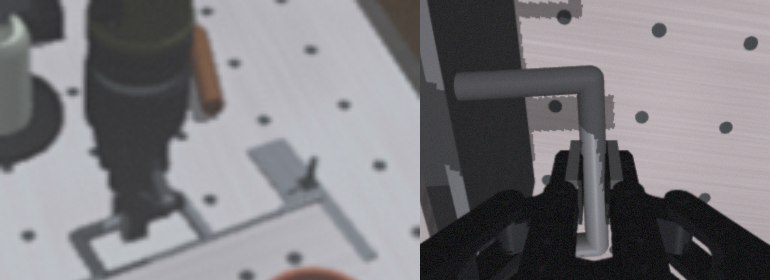

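The bar is held (width 9.9 mm, pull felt). I'll carry on to about 0.33 rad and check the pointer.

```bash
cat > n.py <<'E'
from p import *
dz=np.array([0,0,-.030])
for t in (.15,.2,.25,.3,.333): m.move_linear(hp(t)+dz,vel=.05); st(t)
for n in ("side","top","wrist"):
    save(n+"7.png",m.camera(n)); cc=m.get_calibration(n)
    for l,z in dict(bin_pointer=.178,mark=.163,bin_handle=.148).items():
        for p in m.place_of(n,l)[:2]: print(l,n,p["uv"],p["confidence"],atz(cc,p["uv"],z))
EY=np.array([-EX[1],EX[0],0]); S=m.get_calibration("side");T=m.get_calibration("top")
for t in (.28,.333,.38):
    P=O+.142*EY-.167*np.sin(t)*EX+[0,0,.02+.167*np.cos(t)]; print(t,P,proj(S,P),proj(T,P))
A=cv2.resize(cv2.imread("pics/side7.png")[205:265,340:410],None,fx=5.5,fy=5.5,interpolation=3)
B=cv2.resize(cv2.imread("pics/top7.png")[125:185,355:425],None,fx=5.5,fy=5.5,interpolation=3)
cv2.imwrite("pics/m7.png",np.hstack([A,B]))
E
python3 n.py
```

```text
0.15 33.73 [ 0.579 -0.181  0.134] 0.0098 [-1.998 -4.44   6.752]
0.2 34.05 [ 0.578 -0.175  0.131] 0.0098 [-4.412 -5.36   8.809]
0.25 34.37 [ 0.577 -0.168  0.126] 0.01 [-4.058 -3.943  6.552]
0.3 34.68 [ 0.576 -0.161  0.121] 0.0097 [-4.79  -5.123  9.956]
0.333 34.94 [ 0.575 -0.157  0.118] 0.0098 [-5.775 -5.165 11.793]
bin_pointer side [392.0, 226.7] 0.87 [ 0.731 -0.182  0.178]
mark side [389.7, 297.2] 0.53 [ 0.656 -0.359  0.163]
mark side [391.1, 228.7] 0.4 [ 0.734 -0.175  0.163]
bin_handle side [325.9, 237.6] 0.93 [ 0.575 -0.15   0.148]
bin_handle side [290.6, 207.5] 0.42 [ 0.515 -0.027  0.148]
bin_handle top [379.3, 212.0] 0.63 [ 0.573 -0.155  0.148]
0.28 [ 0.724 -0.191  0.18 ] [[391.01  229.145]] [[392.571 154.269]]
0.333 [ 0.723 -0.183  0.178] [[389.123 227.517]] [[389.301 155.004]]
0.38 [ 0.722 -0.176  0.175] [[387.478 226.233]] [[386.432 155.691]]
```

View pics/m7.png

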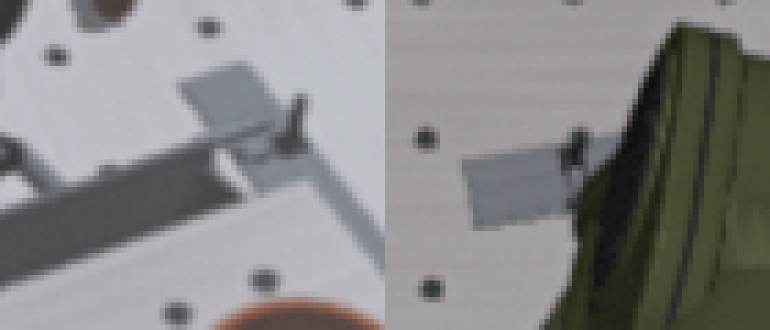

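```bash
cat > o.py <<'E'
from p import *
S=m.get_calibration("side");T=m.get_calibration("top"); EY=np.array([-EX[1],EX[0],0])
A=np.mean([m.camera("side") for _ in range(6)],0).astype(np.uint8); B=np.mean([m.camera("top") for _ in range(6)],0).astype(np.uint8)
out=[]
F0=np.array([.735,-.180,.163])
for im,c,(r,k) in ((A,S,(212,373)),(B,T,(137,372))):
    z=13; a=cv2.resize(im[r:r+28,k:k+30],None,fx=z,fy=z,interpolation=cv2.INTER_CUBIC)
    b=a.copy()
    px=lambda P:tuple(int(v) for v in (proj(c,P)[0]-[k,r]+.5)*z)
    cv2.line(b,px(F0),px(F0+[0,0,.03]),(255,0,0),1)
    for t,col in ((.28,(0,160,0)),(.333,(255,255,0)),(.38,(0,0,255))):
        P=O-.167*np.sin(t)*EX+[0,0,.02+.167*np.cos(t)]; cv2.line(b,px(P+.125*EY),px(P+.142*EY),col,1)
    out.append(np.vstack([a[:290 if 0 else 300],b[:300]]))
save("m8.png",np.hstack(out)); print(m.get_obs()["time_s"]); 
for uv in [(388.7,228.1),(393.6,227.5)]: w=atz(S,uv,.178)-O; print("unit",w@EX,w@EY)
E
python3 o.py
```

```text
36.1417
unit -0.053167270742259985 0.1399994038730791
unit -0.05038268389589681 0.15198044569525776
```

View pics/m8.png

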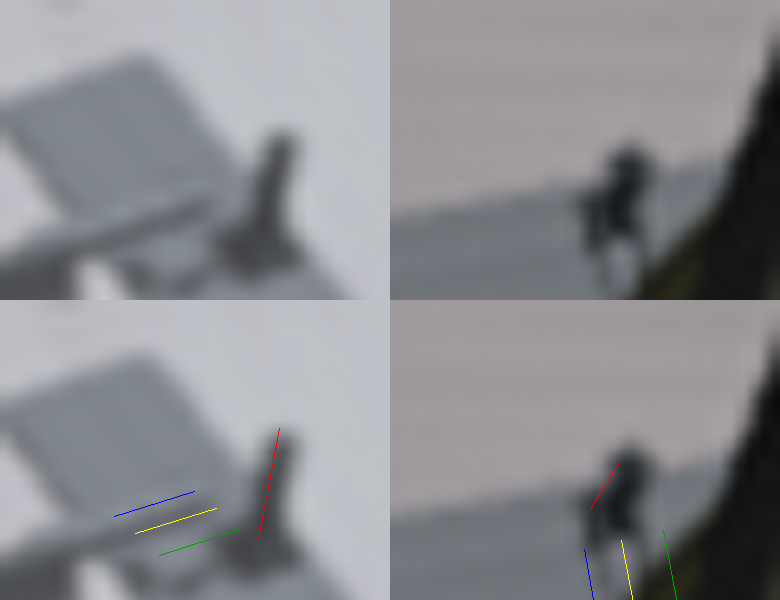

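The side view puts the pin line about 3 mm past the fin's middle, and the top view about 0 mm. I'll ease back about 1.6 mm (0.01 rad), check everything numerically, and hand in while still holding.

```bash
cat > r.py <<'E'
from p import *
dz=np.array([0,0,-.030])
m.move_linear(hp(.323)+dz,vel=.03); m.dwell(.4); st()
a=m.get_obs()["tool_pos"]
m.camera("side");m.camera("top")
for n in ("side","top"):
    cc=m.get_calibration(n)
    for l,z in dict(vase=.006,bottle=.006,jar=0,pot=.2,cultivator=0,bin_pointer=.178,mark=.163).items():
        for p in m.place_of(n,l)[:1]: print(l,n,round(p["confidence"],2),atz(cc,p["uv"],z))
m.dwell(.5); st(); m.sign_off()
E
python3 r.py
```

```text
36.79 [ 0.575 -0.159  0.119] 0.0097 [-6.475 -6.276 11.643]
vase side 0.67 [ 0.613 -0.036  0.006]
bottle side 0.72 [0.547 0.109 0.006]
jar side 0.56 [0.381 0.413 0.   ]
pot side 0.92 [ 0.643 -0.377  0.2  ]
cultivator side 0.56 [0.773 0.194 0.   ]
bin_pointer side 0.83 [ 0.725 -0.19   0.178]
mark side 0.43 [ 0.738 -0.175  0.163]
vase top 0.94 [0.576 0.279 0.006]
bottle top 0.97 [0.531 0.111 0.006]
jar top 0.65 [0.385 0.412 0.   ]
pot top 0.55 [ 0.637 -0.381  0.2  ]
cultivator top 0.82 [0.779 0.19  0.   ]
mark top 0.49 [ 0.731 -0.186  0.163]
38.09 [ 0.575 -0.159  0.119] 0.0099 [-6.516 -5.147 10.691]
the job is handed in; nothing more can be done
```

The job is handed in. The vase stands in the square tray and the bottle in the round one, both upright, set down gently and let go. The bin is open and I'm still holding it by the handle at about 0.32 rad. It took about 38 s of the 72 s allowed.

- **Missed grasp:** My first grasp of the handle closed on nothing. The fingertips looked about 35 mm shorter in the picture than stated, so I went 30 mm lower and it held (width 9.9 mm, grip set to 60 N).
- **Pointer at the mark:** My two views disagreed slightly before the last correction. The side view put the pointer about 3 mm past the mark, and the top view had it lined up. I eased back about 1.6 mm, so it should be within about 1.5 mm of the mark. I had no picture views left to confirm that by eye. The network's last pointer reading from the side camera was several mm off my own estimate, and I did not act on it.
- **Final positions:** The top camera places the vase and bottle in their trays. The jar, pot and cultivator read within about 1 cm of their first positions, about the detectors' error. The side camera's last vase reading (0.61, -0.04) does not fit. I took it as a false detection because the top camera was 94% confident and the earlier close view had shown both objects in place.
- **Forces:** The force readings I took at the wrist stayed under about 15 N.

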